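Put the capped containers in their drip dishes and beaker

TASK

Put away the four capped containers, one after another: stand each of the three screw-cap bottles in a steel drip dish of its own, the large bottle in the large dish and the two small bottles in the two small dishes (either way round), each with its foot flat on the dish floor, and stand the slim sample tube in the small glass beaker. Set them down gently and upright without dropping a bottle or knocking one over (the tube may lean against the beaker), keep the small beaker standing, and leave the conical flask and the large beaker where they stand.

Things in the scene. Friction and masses are not known exactly. Their poses are not given: they have to be found in the camera images.
- bottle_250_mid (a point): Centre (half-way up, on the axis) of the large screw-cap bottle (clear, blue cap). Bottle diameter 69 mm, 145 mm tall in all; its round cap has a diameter of 53 mm and takes up the top 24 mm. z points up the bottle. It stands loose on the worktop; about 0.42 kg.
- bottle_100a_mid (a point): Centre (half-way up, on the axis) of the first small screw-cap bottle (clear, blue cap). Bottle diameter 57 mm, 111 mm tall in all; its round cap has a diameter of 53 mm and takes up the top 24 mm. z points up the bottle. It stands loose on the worktop; about 0.2 kg.
- bottle_100b_mid (a point): Centre (half-way up, on the axis) of the second small screw-cap bottle (brown glass, black cap). Bottle diameter 57 mm, 111 mm tall in all; its round cap has a diameter of 53 mm and takes up the top 24 mm. z points up the bottle. It stands loose on the worktop; about 0.19 kg.
- tube_0_mid (a point): Centre (half-way up, on the axis) of the slim sample tube with a blue cap, 80 mm tall, standing upright and loose on the worktop. Body diameter 16 mm, flat foot; the cap, diameter 20 mm, takes up the top 13 mm. z points up the tube. Weighs 14 g and is easily knocked over.
- beaker_50_mid (a point): Centre (half-way up, on the axis) of the small clear glass beaker, 58 mm tall, about 46 mm across and open at the top; about 38 mm clear inside, floor 3 mm above its underside with a rounded corner. Stands upright and loose (35 g). z points up. The tube, once in it, reaches about 25 mm above its rim and may lean.
- dish_large: Large round steel drip dish, lying flat and fixed on the worktop, the widest of the three: 98 mm outer and 92 mm inner diameter, 12 mm high, floor 3 mm thick. Origin: centre of its underside, on the worktop; z up.
- dish_small_1: One of the two equal small round steel drip dishes, flat and fixed on the worktop: 80 mm outer and 74 mm inner diameter, 12 mm high, floor 3 mm thick. Origin: centre of its underside, on the worktop; z up.
- dish_small_2: The other small round steel drip dish, same sizes and same origin as the first.
- flask_100_mid (a point): Bystander: centre (half-way up) of the open conical glass flask, 64 mm across at the foot, 105 mm tall, upright and loose on the worktop.
- beaker_150_mid (a point): Bystander: centre (half-way up) of the large open glass beaker, 72 mm across, 82 mm tall, upright and loose on the worktop.
Mind the look-alikes: they are no part of the job. What is shaped like the part that bears bottle_100b_mid but orange is not meant.

How it is judged (in metres and radians):
At the end, for the whole second after the job is handed in: Large bottle in the large dish, one small bottle in each small dish: upright within 5 degrees, on the dish floor, within 14 mm of its centre. Tube in the upright small beaker: its centre within 22 mm beside and under 30 mm above the beaker's, leaning under 34 degrees. All at rest (horizontal distance between bottle_250_mid and dish_large below 0.014 m and z of bottle_250_mid in the frame of dish_large below 0.0795 m and angle between bottle_250_mid's own z axis and vertical below 0.09 rad and (((horizontal distance between bottle_100a_mid and dish_small_1 below 0.014 m and z of bottle_100a_mid in the frame of dish_small_1 below 0.0625 m and angle between bottle_100a_mid's own z axis and vertical below 0.09 rad) and (horizontal distance between bottle_100b_mid and dish_small_2 below 0.014 m and z of bottle_100b_mid in the frame of dish_small_2 below 0.0625 m and angle between bottle_100b_mid's own z axis and vertical below 0.09 rad)) or ((horizontal distance between bottle_100a_mid and dish_small_2 below 0.014 m and z of bottle_100a_mid in the frame of dish_small_2 below 0.0625 m and angle between bottle_100a_mid's own z axis and vertical below 0.09 rad) and (horizontal distance between bottle_100b_mid and dish_small_1 below 0.014 m and z of bottle_100b_mid in the frame of dish_small_1 below 0.0625 m and angle between bottle_100b_mid's own z axis and vertical below 0.09 rad))) and horizontal distance between tube_0_mid and beaker_50_mid below 0.022 m and z of tube_0_mid in the frame of beaker_50_mid below 0.03 m and angle between tube_0_mid's own z axis and vertical below 0.6 rad and angle between beaker_50_mid's own z axis and vertical below 0.1 rad and linear speed of each of bottle_250, bottle_100a, bottle_100b, tube_0, beaker_50 below 0.02 m/s); the robot touches nothing.
It fails at once if the conical flask is pushed more than 25 mm from its place or tipped (distance of flask_100_mid from where it was at the start of the episode above 0.025 m or angle between flask_100_mid's own z axis and vertical above 0.5 rad).
It fails at once if the large beaker is pushed more than 25 mm from its place or tipped (distance of beaker_150_mid from where it was at the start of the episode above 0.025 m or angle between beaker_150_mid's own z axis and vertical above 0.5 rad).
It fails at once if a bottle is laid over or knocked over (angle between any of bottle_250_mid, bottle_100a_mid, bottle_100b_mid's own z axis and vertical above 1 rad).
It fails at once if a bottle is dropped (falls free more than about 18 mm) ((linear speed of bottle_250 above 0.6 m/s and contact force between bottle_250 and the fingers below 0.05 N) or (linear speed of bottle_100a above 0.6 m/s and contact force between bottle_100a and the fingers below 0.05 N) or (linear speed of bottle_100b above 0.6 m/s and contact force between bottle_100b and the fingers below 0.05 N)).
It also fails if it takes over 99 s, if anything falls off the work surface, if the arm or the gripper's body presses on something with over 40 N, if the wrist force passes 120 N, or if a joint passes its speed limit or range.

ROBOT

A 6-joint arm with a two-finger parallel gripper is mounted at the origin on a cart in front of the work surface, level with it; the furniture and walls round the work are solid. World frame = base frame: x ahead of the robot, y to its left, z up, the work surface at z = 0. Lengths are in mm, angles in rad, forces in N, time in s.
With the tool pointing down it reaches from about 350 to 975 mm from the base axis. Payload 7.1 kg.
Tool frame: the origin (TCP) lies on the front face of the gripper's body, between the roots of the fingers; the fingertips stand 80 mm ahead of it and the grasp point (between the pads) lies 61 mm ahead of it; z points along the fingers, y is the line along which they close (so a half turn about z gives the same grasp; the last joint's range is limited). The gripper opens to 88 mm and grips with 3 to 60 N. Pads are 20 mm wide; open, the fingers measure 115 mm over their backs; the gripper's body (75 mm by 178 mm) begins 61 mm behind the grasp point.
Start: joints at [-1.182, 0.423, 1.63, -0, 1.089, -0.019], TCP at [247.885, -573.723, 302.675] pointing down, gripper open.
Joint ranges: [-3, 3], [-0.9, 2.11], [0.09, 2.58], [-1.31, 4.45], [0.11, 2.69], [-2.54, 2.54]. Speed limits (rad/s): [2.39, 2.39, 3.01, 3.14, 3.14, 3.14].

INTERFACE

Orientations are given as a rotation vector (axis times angle).
In Python, from workcell import readout, vision, close_job gives the robot as it stands.
- The arm moves only by the tool servo_tool, never from a script. Its argument "plan" is a list that holds one entry, the list of rows, each a list of 7 numbers: the gripper command: -1 is fully open, 1 is shut, values between are in proportion, then the shift along the world's x, y, z in units of 40 mm (1.0 is 40 mm), then the turn, a rotation vector about the world's x, y, z in units of 5 degrees (1.0 is 5 degrees). A call has 1 to 5 rows; each row shifts and turns the commanded pose from where the row before left it; what a row does not reach is not made up. A row lasts 1/12 s, in which the tool goes at most 41.7 mm and 7.16 degrees, less where a joint would pass 70% of its speed; a pose out of reach is approached as far as the arm can. A call is refused whole if a number of a shift passes 1 or a number of a turn 1, either way. A call with a gripper value outside its range is refused whole. The fingers move at their own pace and stop on an object; the grip force is fixed at half the most. Time passes only in rows, so rows that do not move let the fingers close. It gives the time, the measured TCP pose, the force, the opening and the grip force at its end, in the units of the state.
- readout.get_obs(): the state, without advancing time (a new reading comes with each control period).
- vision.get_image(name): name is "scene" or "side" or "wrist"; returns the picture (400x640x3 uint8, red, green, blue); there is no depth.
- vision.camera_params(name): a dict with "fx", "fy", "cx", "cy" (pixels), "rvec" (rotation vector, rad) and "tvec" (3), from world to camera coordinates, as OpenCV has them; the wrist camera has in their place "hand_eye" (4x4, takes a point from camera to tool coordinates, whose origin is the TCP and whose axes are the flange's). Camera axes: x right, y down, z forward; pixel columns grow to the right and rows downward; lengths in mm; the calibration is good to about 2 mm. The wrist camera is an equidistant fisheye: a pixel r from the principal point sees the ray r / f radians off the axis. A picture is of the moment at which its call begins: read the wrist's pose just before it. camera_params takes no time and is no camera call.
- close_job(): hands the job in; it is judged then, once.
The state is a dict: "t": time; "qpos": joint angles; "qvel": joint speeds; "joint_torque": joint torques, N m; "ee_pos": TCP position; "orientation": TCP orientation; "ft_force": force on the tool from outside, world axes, zero at the start; "moment": the same for the moment, N m; "width": finger opening in mm; "grasp_force": force on a finger pad.
Only numpy, scipy, OpenCV 4.12 (cv2) and the standard library are available. Lean on these libraries where they do the work, as an engineer would, in place of code of your own. Each camera call takes 0.05 s, during which the arm holds its last target. There are 200 camera calls.

## Working session

There is one attempt and no reset: what is moved stays moved. The work goes in short steps, Python scripts to look and compute and a tool call to move; the robot and the scene stay as the last step left them, time stands still between calls to the robot, and variables do not carry over. Pictures are saved under pics/ and viewed, at most 14 in all, crops included, and the job is handed in when it is done.

Besides the shell and the picture viewer there is one more tool, called after "Emit:" as name(argument=value, ...), one argument or row to a line, values as JSON. servo_tool: Moves the arm, as the interface text tells. Its arguments: {"type":"object","properties":{"plan":{"type":"array"}},"required":["plan"]}

```bash
mkdir -p pics; cat > h.py <<'E'
import numpy as np, cv2
from workcell import readout, vision
def save(n,f): 
    im=vision.get_image(n); cv2.imwrite('pics/'+f,im[:,:,::-1]); return im
E
python3 - <<'E'
from h import *
for n in('scene','side','wrist'):
    save(n,n+'0.png'); print(n,vision.camera_params(n))
o=readout.get_obs(); print(o)
E
```

```text
scene {'fx': 394.79848307811375, 'fy': 394.79848307811375, 'cx': 322.02197487009136, 'cy': 202.1212969843575, 'rvec': array([ 1.09935981, -2.21782878,  1.17628874]), 'tvec': array([328.23368899, 331.7455826 , 660.23197341])}
side {'fx': 362.03129634042176, 'fy': 362.03129634042176, 'cx': 321.35037631604223, 'cy': 198.379811040913, 'rvec': array([ 2.19840765, -0.07578648,  0.06037644]), 'tvec': array([-591.6435782 ,   52.49414065, 1026.12444624])}
wrist {'fx': 309.70691628693146, 'fy': 309.70691628693146, 'cx': 320.7244758225767, 'cy': 192.2608698449436, 'hand_eye': array([[ 6.95496439e-05, -9.62131346e-01, -2.72586257e-01,
         7.41157591e+01],
       [ 9.99999996e-01,  5.34294567e-05,  6.65605402e-05,
        -1.61642868e-01],
       [-4.94758465e-05, -2.72586261e-01,  9.62131346e-01,
        -8.22137166e+01],
       [ 0.00000000e+00,  0.00000000e+00,  0.00000000e+00,
         1.00000000e+00]])}
{'t': 0.15, 'qpos': array([-1.18200902e+00,  4.23712129e-01,  1.63050022e+00,  8.32137553e-06,
        1.08861268e+00, -1.89783857e-02]), 'qvel': array([-0.00047877, -0.00282574, -0.00377275, -0.00065775,  0.00070069,
       -0.00129238]), 'joint_torque': array([ 5.50435871e-04, -5.44981384e+01, -2.73918718e+01,  6.43936498e-02,
        2.03617156e-02, -5.16678676e-05]), 'ee_pos': array([ 247.75864424, -573.42597548,  302.05656434]), 'orientation': array([-3.07533693e+00, -6.35837060e-01,  3.44389944e-04]), 'ft_force': array([ 0.68529447, -1.0868187 , -0.61228635]), 'moment': array([-0.00449444, -0.01223106, -0.01180433]), 'grasp_force': 0.0, 'width': 87.74587710702517}
```

View pics/scene0.png

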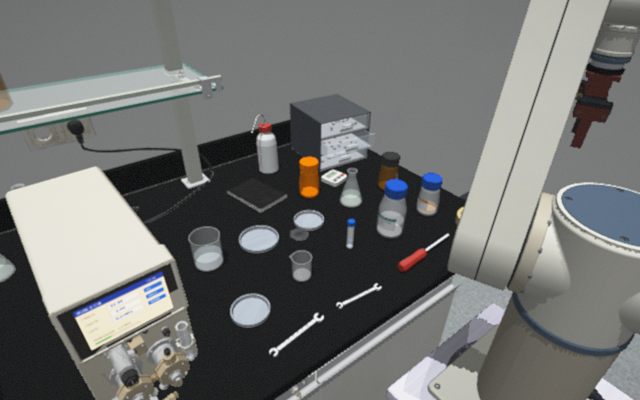

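View pics/side0.png

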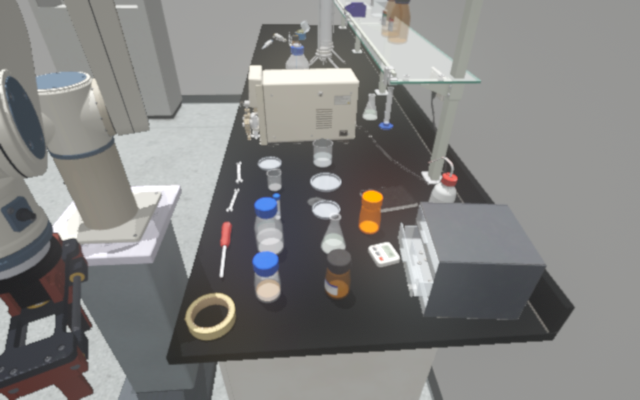

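Scene shows: large bottle, cap (396,187); small clear, cap (431,181); brown/black-capped (389,160); orange look-alike (309,175), not meant; tube (350,233); small beaker (302,265), large beaker (206,248), flask (351,190); dishes (258,238), (309,220), (250,310). Side shows the same things. Close crops for the pixel measurements:

```bash
python3 - <<'E'
import cv2
a=cv2.imread('pics/scene0.png')[140:340,180:460]; cv2.imwrite('pics/sc.png',cv2.resize(a,(784,560),interpolation=cv2.INTER_CUBIC))
a=cv2.imread('pics/side0.png')[145:305,220:400]; cv2.imwrite('pics/si.png',cv2.resize(a,(666,592),interpolation=cv2.INTER_CUBIC))
E
```

```text
(no output)
```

View pics/sc.png

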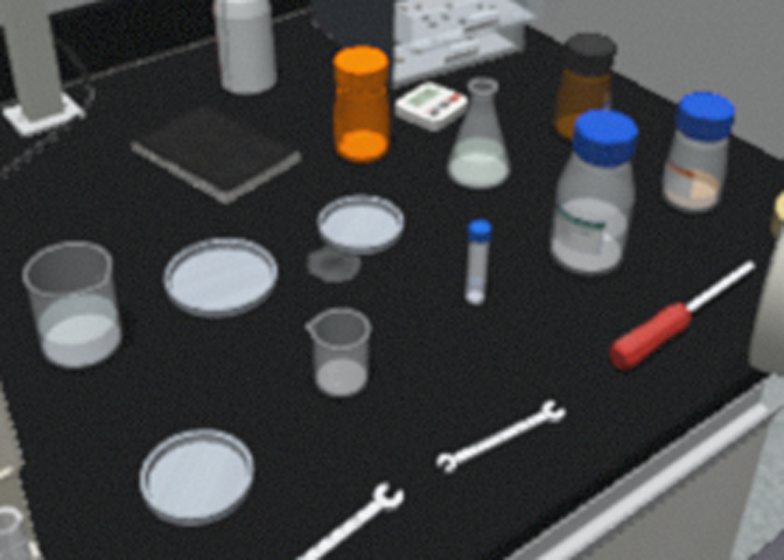

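View pics/si.png

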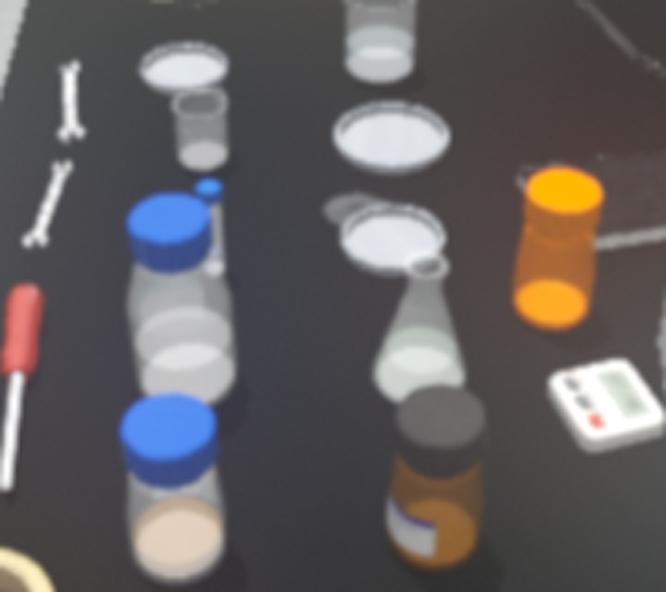

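Crops confirm: three bottles with caps (blue 606,127 / blue 705,109 / black 588,50), the orange jar excluded at (360,100). Now I'll triangulate the ring centres.

```bash
cat > tri.py <<'E'
from h import *
def ray(n,uv,z):
    p=vision.camera_params(n); R=cv2.Rodrigues(p['rvec'])[0]; c=-R.T@p['tvec']
    d=R.T@np.array([(uv[0]-p['cx'])/p['fx'],(uv[1]-p['cy'])/p['fy'],1]); return (c+d*(z-c[2])/d[2])
S={'b250':((606,127),(169,219),145),'b100a':((705,109),(169,426),111),'b100b':((588,50),(441,415),111),'tube':((480,227),(209,185),80),
'bk50':((343,327),(200,104),58),'bk150':((69,268),None,82),'flask':((483,87),(428,267),105),
'dA':((221,276),(392,136),7),'dB':((361,223),(393,238),7),'dC':((197,476),(184,67),7)}
def scp(p):return (p[0]/2.8+180,p[1]/2.8+140)
def sip(p):return (p[0]/3.7+220,p[1]/3.7+145)
if __name__=='__main__':
    for k,(a,b,z) in S.items():
        A=ray('scene',scp(a),z); B=ray('side',sip(b),z) if b else A*0
        print(k,A.round(0)[:2],B.round(0)[:2])
    for k,l,r in(('dA',(165,276),(278,276)),('dB',(317,223),(405,223)),('dC',(141,476),(254,476))):
        print(k,np.linalg.norm(ray('scene',scp(l),8)-ray('scene',scp(r),8)))
    for k,l,r in(('dA',(334,136),(450,136)),('dB',(341,238),(445,238)),('dC',(139,67),(229,67))):
        print(k,np.linalg.norm(ray('side',sip(l),8)-ray('side',sip(r),8)))
E
python3 tri.py
```

```text
b250 [ 443. -149.] [ 449. -158.]
b100a [ 445. -291.] [ 453. -306.]
b100b [ 592. -286.] [ 606. -306.]
tube [463. -29.] [467. -31.]
bk50 [451. 121.] [455. 117.]
bk150 [615. 269.] [0. 0.]
flask [ 607. -157.] [ 614. -166.]
dA [617. 137.] [619. 138.]
dB [606.  -9.] [607.  -8.]
dC [431. 265.] [433. 266.]
dA 100.19789576304261
dB 83.61565767150555
dC 81.38260105538207
dA 101.85349037382665
dB 82.11994344338704
dC 84.69068432387179
```

```bash
python3 - <<'E'
from tri import *
for n,uv in(('scene',(197,183)),('side',(432,178)),('scene',(190,345)),('side',(262,138)),('side',(355,138)),('scene',(309,193))): print(n,uv,ray(n,uv,0).round()[:2])
for n in('scene','side'):
    p=vision.camera_params(n); R=cv2.Rodrigues(p['rvec'])[0]; print(n,(-R.T@p['tvec']).round())
for z in(200,300,400,500): print(z,ray('scene',(220,82),z)[:2].round(),ray('side',(400,76),z)[:2].round(),ray('side',(472,78),z)[:2].round())
E
```

```text
scene (197, 183) [967. 151.]
side (432, 178) [979. 152.]
scene (190, 345) [432. 393.]
side (262, 138) [394. 476.]
side (355, 138) [764. 459.]
scene (309, 193) [719. -92.]
scene [-75. 485. 643.]
side [ 518. -842.  655.]
200 [1230.  -80.] [956. 603.] [1242.  570.]
300 [935.  47.] [860. 286.] [1083.  260.]
400 [640. 175.] [763. -32.] [924. -51.]
500 [346. 303.] [ 667. -350.] [ 765. -361.]
```

Emit:
servo_tool(
  plan=[
    [[-1,0.5,0.9,0.2,0,0,-0.94],[-1,0.5,0.9,0.2,0,0,-0.94],[-1,0.5,0.9,0.2,0,0,-0.94],[-1,0.5,0.9,0.2,0,0,-0.94],[-1,0.5,0.9,0.2,0,0,-0.92]],
  ],
)

```text
t: 0.57
ee_pos: [347.5, -393.2, 342.5]
orientation: [-3.141, 0.008, 0.0]
ft_force: [0.8, -0.5, -0.3]
width: 87.8
grasp_force: 0.0
```

Emit:
servo_tool(
  plan=[
    [[-1,0.5,0.9,0,0,0,0],[-1,0.5,0.9,0,0,0,0],[-1,0.5,0.9,0,0,0,0],[-1,0.5,0.9,0,0,0,0],[-1,0,0,0,0,0,0]],
  ],
)

```text
t: 0.98
ee_pos: [429.4, -245.8, 342.4]
orientation: [-3.14, -0.007, -0.001]
ft_force: [-0.1, -0.0, 0.0]
width: 88.2
grasp_force: 0.0
```

```bash
python3 - <<'E'
from h import *
o=readout.get_obs(); im=save('wrist','w1.png'); print(o['ee_pos'],o['orientation'])
np.savez('w1.npz',p=o['ee_pos'],r=o['orientation'])
E
```

```text
[ 429.38644478 -245.76360881  342.38004994] [-3.13979307e+00 -7.29150046e-03 -1.02284405e-03]
```

View pics/w1.png

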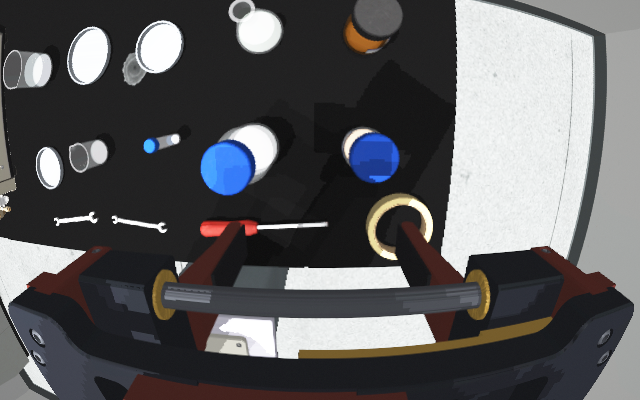

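```bash
cat > wr.py <<'E'
from h import *
from scipy.optimize import least_squares
P=vision.camera_params('wrist')
def proj(X,o):
    R=cv2.Rodrigues(np.array(o['orientation'],float))[0]; H=P['hand_eye']
    t=(np.atleast_2d(X)-o['ee_pos'])@R; c=(t-H[:3,3])@H[:3,:3]
    rho=np.hypot(c[:,0],c[:,1]); th=np.arctan2(rho,c[:,2])
    return np.c_[P['cx']+P['fx']*th*c[:,0]/rho,P['cy']+P['fy']*th*c[:,1]/rho]
a=np.linspace(0,2*np.pi,48,endpoint=False)
def ring(x,y,z,r): return np.c_[x+r*np.cos(a),y+r*np.sin(a),a*0+z]
def hullc(pts):
    h=cv2.convexHull(pts.astype(np.float32)); m=cv2.moments(h); return np.array([m['m10']/m['m00'],m['m01']/m['m00']]),m['m00']
def fitcap(c,o,x0,zs,r):
    f=lambda p:hullc(np.vstack([proj(ring(*p,z,r),o) for z in zs]))[0]-c
    s=least_squares(f,x0,diff_step=1e-3); return s.x, hullc(np.vstack([proj(ring(*s.x,z,r),o) for z in zs]))[1]
def blobs(im,lo=(100,120,60),hi=(125,255,255),amin=40):
    m=cv2.inRange(cv2.cvtColor(im,cv2.COLOR_RGB2HSV),lo,hi); n,l,s,c=cv2.connectedComponentsWithStats(cv2.morphologyEx(m,cv2.MORPH_CLOSE,np.ones((5,5))))
    return [(c[i],s[i]) for i in range(1,n) if s[i,4]>amin]
E
python3 - <<'E'
from wr import *
d=np.load('w1.npz'); o=dict(ee_pos=d['p'],orientation=d['r'])
im=cv2.imread('pics/w1.png')[:,:,::-1]
B=blobs(im)
for c,s in B: print(c.round(1),s)
for k,c0,zs,r,x0 in(('b250',(228,167),(145,121),26.5,(446,-153)),('b100a',(375,157),(111,87),26.5,(449,-298)),('tube',(150,146),(80,67),10,(465,-30))):
    c,s=min(B,key=lambda q:np.hypot(*(q[0]-c0)));print(k,fitcap(c,o,x0,zs,r),s[4])
for k,c0,zs,r,x0 in(('dA',(89,55.5),(12,6),49,(617,137)),('dB',(159.5,47),(12,6),40,(606,-8)),('dC',(49.5,167.5),(12,6),40,(432,265)),('bk50foot',(97,153),(3,),19,(452,119)),('b100btop',(378,16),(111,),26.5,(599,-290)),('flaskfoot',(260,31),(3,),31,(607,-160))):
    x,A=fitcap(np.array(c0),o,x0,zs,r); p=np.vstack([proj(ring(*x,z,r),o) for z in zs]); print(k,x.round(1),'ext',p.min(0).round(),p.max(0).round())
E
```

```text
[374.  157.5] [ 349  132   51   51 2018]
[150.6 145.1] [143 137  16  17 215]
[227.1 167.2] [ 200  140   55   56 2415]
b250 (array([ 446.53423709, -153.17765158]), 2524.5166099285707) 2415
b100a (array([ 451.00723499, -301.97250498]), 2108.1268222450744) 2018
tube (array([465.0906449 , -30.01504513]), 238.59245558956172) 215
dA [615.8 135.1] ext [68. 26.] [110.  85.]
dB [604.1  -9.3] ext [136.  20.] [183.  73.]
dC [430.9 262. ] ext [ 36. 146.] [ 63. 189.]
bk50foot [450.3 128.4] ext [ 89. 142.] [105. 164.]
b100btop [ 601.3 -303. ] ext [352.  -8.] [404.  40.]
flaskfoot [ 612.  -161.4] ext [238.  10.] [282.  52.]
```

Emit:
servo_tool(
  plan=[
    [[-1,0.1,0.8,-0.2,0,0,0],[-1,0.1,0.8,-0.7,0,0,0],[-1,0.13,0.5,-0.8,0,0,0],[-1,0.1,0.22,-0.8,0,0,0],[-1,0,0,-0.1,0,0,0]],
  ],
)

```text
t: 1.45
ee_pos: [441.9, -157.5, 235.0]
orientation: [-3.139, -0.001, 0.011]
ft_force: [-0.6, -0.5, -0.6]
width: 88.0
grasp_force: 0.0
```

Emit:
servo_tool(
  plan=[
    [[-1,0,0,-0.4,0,0,0],[-1,0,0,-0.4,0,0,0],[-1,0,0,-0.3,0,0,0],[-1,0,0,0,0,0,0],[-1,0,0,0,0,0,0]],
  ],
)

```text
t: 1.87
ee_pos: [444.3, -160.2, 195.6]
orientation: [3.142, -0.003, -0.001]
ft_force: [0.7, 0.1, 1.5]
width: 87.8
grasp_force: 0.0
```

Emit:
servo_tool(
  plan=[
    [[-1,0.05,0.17,-0.05,0,0,0],[-1,0,0,0,0,0,0],[1,0,0,0,0,0,0],[1,0,0,0,0,0,0],[1,0,0,0,0,0,0]],
  ],
)

```text
t: 2.28
ee_pos: [446.5, -152.1, 193.5]
orientation: [3.141, -0.0, 0.001]
ft_force: [0.5, -0.1, -0.7]
width: 71.2
grasp_force: 0.0
```

Emit:
servo_tool(
  plan=[
    [[1,0,0,0,0,0,0],[1,0,0,0,0,0,0],[1,0,0,0,0,0,0],[1,0,0,0,0,0,0],[1,0,0,0,0,0,0]],
  ],
)

```text
t: 2.7
ee_pos: [446.4, -152.2, 193.1]
orientation: [3.141, -0.001, 0.0]
ft_force: [-0.1, -1.4, 0.8]
width: 52.7
grasp_force: 30.0
```

Emit:
servo_tool(
  plan=[
    [[1,0,0,0.3,0,0,0],[1,0,0,0.5,0,0,0],[1,0,0,0.6,0,0,0],[1,0,0,0.6,0,0,0],[1,0.1,0.2,0.4,0,0,0]],
  ],
)

```text
t: 3.12
ee_pos: [449.9, -144.7, 290.5]
orientation: [3.141, -0.002, 0.0]
ft_force: [0.5, 0.1, -3.0]
width: 52.5
grasp_force: 30.0
```

Emit:
servo_tool(
  plan=[
    [[1,0.2,0.4,0,0,0,0],[1,0.4,0.6,0,0,0,0],[1,0.4,0.7,0,0,0,0],[1,0.4,0.7,0,0,0,0],[1,0.4,0.7,0,0,0,0]],
  ],
)

```text
t: 3.53
ee_pos: [522.2, -18.8, 288.6]
orientation: [-3.141, 0.002, 0.002]
ft_force: [0.5, -1.2, -3.9]
width: 52.4
grasp_force: 30.0
```

Emit:
servo_tool(
  plan=[
    [[1,0.4,0.7,0,0,0,0],[1,0.4,0.7,0,0,0,0],[1,0.4,0.7,0,0,0,0],[1,0.4,0.6,0,0,0,0],[1,0.3,0.5,0,0,0,0]],
  ],
)

```text
t: 3.95
ee_pos: [598.7, 109.9, 288.2]
orientation: [-3.142, -0.001, 0.002]
ft_force: [0.4, -1.0, -3.3]
width: 52.9
grasp_force: 30.0
```

Emit:
servo_tool(
  plan=[
    [[1,0.2,0.3,0,0,0,0],[1,0.1,0.2,0,0,0,0],[1,0,0,0,0,0,0],[1,0,0,0,0,0,0]],
  ],
)

```text
t: 4.28
ee_pos: [609.6, 127.4, 288.5]
orientation: [3.141, -0.001, -0.003]
ft_force: [0.6, 0.5, -2.9]
width: 52.3
grasp_force: 30.0
```

```bash
python3 - <<'E'
from h import *
o=readout.get_obs(); im=save('wrist','w2.png'); print(o['ee_pos'],o['orientation'])
np.savez('w2.npz',p=o['ee_pos'],r=o['orientation'])
E
```

```text
[609.62964355 127.35260129 288.51304437] [ 3.14093717e+00 -5.53268278e-04 -2.50298378e-03]
```

View pics/w2.png

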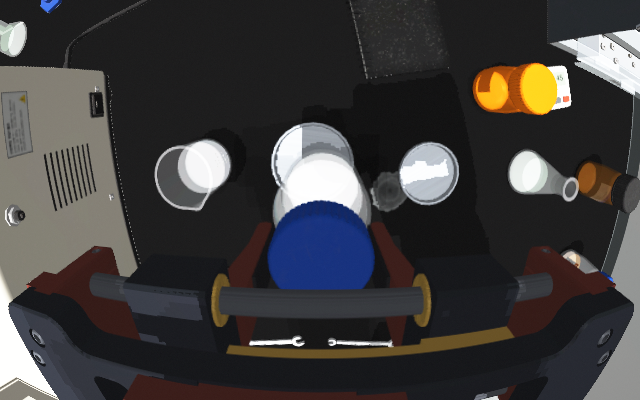

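Wrist view: dish A outer edge x 271–354, top y 122 behind the held bottle (cap 321,250); dish B at (429,173); large beaker left (195,170), flask right (555,180).

```bash
python3 - <<'E'
from wr import *
d=np.load('w2.npz'); o=dict(ee_pos=d['p'],orientation=d['r'])
for x,y in((617,137),(617,135),(615,137)):
    p=np.vstack([proj(ring(x,y,z,49),o) for z in (12,0)]); print(x,y,p.min(0).round(1),p.max(0).round(1))
x,A=fitcap(np.array((429,173)),o,(605,-8),(12,0),40);p=np.vstack([proj(ring(*x,z,40),o) for z in (12,0)]); print(x,p.min(0).round(),p.max(0).round())
E
```

```text
617 137 [271.1 121.2] [353.8 203. ]
617 135 [272.7 121.2] [355.5 203. ]
615 137 [271.1 122.9] [353.8 204.6]
[604.53864532  -9.62567242] [398. 141.] [460. 205.]
```

Emit:
servo_tool(
  plan=[
    [[1,0.16,0.24,-0.3,0,0,0],[1,0,0,-0.5,0,0,0],[1,0,0,-0.5,0,0,0],[1,0,0,-0.3,0,0,0],[1,0,0,0,0,0,0]],
  ],
)

```text
t: 4.75
ee_pos: [614.7, 136.0, 222.3]
orientation: [3.14, -0.003, -0.009]
ft_force: [0.1, -0.7, -2.6]
width: 52.5
grasp_force: 30.0
```

Emit:
servo_tool(
  plan=[
    [[1,0.03,0.02,-0.25,0,0,0],[1,0,0,-0.2,0,0,0],[1,0,0,-0.1,0,0,0],[1,0,0,0,0,0,0],[1,0,0,0,0,0,0]],
  ],
)

```text
t: 5.17
ee_pos: [618.0, 138.3, 203.2]
orientation: [-3.142, 0.001, -0.0]
ft_force: [0.1, -0.7, -4.5]
width: 52.9
grasp_force: 30.0
```

Emit:
servo_tool(
  plan=[
    [[1,-0.04,-0.02,-0.08,0,0,0],[1,0,0,-0.05,0,0,0],[1,0,0,-0.03,0,0,0],[1,0,0,-0.02,0,0,0],[1,0,0,0,0,0,0]],
  ],
)

```text
t: 5.58
ee_pos: [616.6, 137.5, 196.2]
orientation: [-3.142, 0.001, -0.001]
ft_force: [-0.1, -0.2, -0.6]
width: 52.5
grasp_force: 30.0
```

Emit:
servo_tool(
  plan=[
    [[1,0,0,-0.015,0,0,0],[0,0,0,0,0,0,0],[-0.5,0,0,0,0,0,0],[-1,0,0,0,0,0,0],[-1,0,0,0,0,0,0]],
  ],
)

```text
t: 6.0
ee_pos: [616.3, 137.5, 195.2]
orientation: [-3.141, 0.001, 0.0]
ft_force: [0.8, -0.1, 0.3]
width: 68.6
grasp_force: 0.0
```

Emit:
servo_tool(
  plan=[
    [[-1,0,0,0,0,0,0],[-1,0,0,0,0,0,0],[-1,0,0,0.3,0,0,0],[-1,0,0,0.5,0,0,0],[-1,0,0,0.9,0,0,0]],
  ],
)

```text
t: 6.42
ee_pos: [614.5, 137.1, 261.3]
orientation: [3.14, -0.001, -0.01]
ft_force: [-0.3, -0.7, -0.2]
width: 87.8
grasp_force: 0.0
```

Emit:
servo_tool(
  plan=[
    [[-1,0,-0.3,0.3,0,0,0],[-1,0,-0.6,0,0,0,0],[-1,0,-0.9,0,0,0,0],[-1,0,-0.9,0,0,0,0],[-1,0,-0.9,0,0,0,0]],
  ],
)

```text
t: 6.83
ee_pos: [616.1, -8.2, 276.1]
orientation: [3.141, 0.001, 0.002]
ft_force: [0.1, -0.2, -0.6]
width: 87.6
grasp_force: 0.0
```

Emit:
servo_tool(
  plan=[
    [[-1,0,-0.9,0,0,0,0],[-1,0,-0.9,0,0,0,0],[-1,0,-0.9,0,0,0,0],[-1,0,-0.9,0,0,0,0],[-1,0,-0.9,0,0,0,0]],
  ],
)

```text
t: 7.25
ee_pos: [615.8, -188.8, 275.9]
orientation: [3.141, -0.001, 0.001]
ft_force: [1.3, 0.5, 0.1]
width: 87.6
grasp_force: 0.0
```

Emit:
servo_tool(
  plan=[
    [[-1,-0.1,-0.9,0,0,0,0],[-1,-0.1,-0.9,0,0,0,0],[-1,-0.1,-0.7,0,0,0,0],[-1,0,-0.2,0,0,0,0],[-1,0,0,0,0,0,0]],
  ],
)

```text
t: 7.67
ee_pos: [603.6, -297.1, 275.6]
orientation: [3.141, -0.006, 0.001]
ft_force: [0.3, -0.0, -0.1]
width: 88.0
grasp_force: 0.0
```

```bash
python3 - <<'E'
from h import *
o=readout.get_obs(); im=save('wrist','w3.png'); print(o['ee_pos'],o['orientation'])
np.savez('w3.npz',p=o['ee_pos'],r=o['orientation'])
E
```

```text
[ 603.6394465  -297.05389551  275.59126062] [ 3.14111919e+00 -6.26439855e-03  8.86477575e-04]
```

View pics/w3.png

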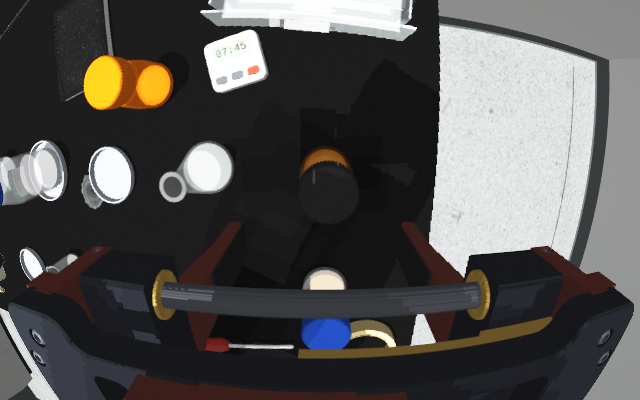

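Brown cap spans x 298–359, bottom y 225; centre about (328,195).

```bash
python3 - <<'E'
from wr import *
d=np.load('w3.npz'); o=dict(ee_pos=d['p'],orientation=d['r'])
x,A=fitcap(np.array((328.5,194)),o,(600,-300),(111,),26.5);p=np.vstack([proj(ring(*x,z,26.5),o) for z in (111,)]); print(x,p.min(0).round(),p.max(0).round())
E
```

```text
[ 605.62459844 -303.73000133] [297. 163.] [360. 225.]
```

Emit:
servo_tool(
  plan=[
    [[-1,0.04,-0.16,-0.5,0,0,0],[-1,0,0,-0.7,0,0,0],[-1,0,0,-0.7,0,0,0],[-1,0,0,-0.4,0,0,0],[-1,0,0,0,0,0,0]],
  ],
)

```text
t: 8.13
ee_pos: [604.2, -297.9, 179.3]
orientation: [-3.138, -0.002, 0.01]
ft_force: [-0.5, 0.7, 0.8]
width: 87.5
grasp_force: 0.0
```

Emit:
servo_tool(
  plan=[
    [[-1,0,0,0,0,0,0]],
  ],
)

```text
t: 8.22
ee_pos: [605.9, -299.2, 182.8]
orientation: [-3.14, -0.002, 0.003]
ft_force: [-0.4, -0.0, -0.5]
width: 87.3
grasp_force: 0.0
```

Emit:
servo_tool(
  plan=[
    [[-1,-0.01,-0.1,-0.3,0,0,0],[-1,0,0,-0.27,0,0,0],[-1,0,0,0,0,0,0],[-1,0,0,0,0,0,0]],
  ],
)

```text
t: 8.55
ee_pos: [605.2, -304.8, 160.1]
orientation: [-3.141, 0.001, 0.001]
ft_force: [-0.1, -0.5, 1.0]
width: 87.9
grasp_force: 0.0
```

Emit:
servo_tool(
  plan=[
    [[1,0,0,0,0,0,0],[1,0,0,0,0,0,0],[1,0,0,0,0,0,0],[1,0,0,0,0,0,0],[1,0,0,0,0,0,0]],
  ],
)

```text
t: 8.97
ee_pos: [605.6, -305.0, 160.8]
orientation: [3.141, -0.001, 0.001]
ft_force: [0.1, -0.3, -0.2]
width: 57.8
grasp_force: 0.0
```

Emit:
servo_tool(
  plan=[
    [[1,0,0,0,0,0,0],[1,0,0,0,0,0,0],[1,0,0,0,0,0,0]],
  ],
)

```text
t: 9.22
ee_pos: [605.6, -304.9, 160.7]
orientation: [3.142, -0.001, 0.0]
ft_force: [-0.2, -0.2, 1.1]
width: 52.6
grasp_force: 30.0
```

Emit:
servo_tool(
  plan=[
    [[1,0,0,0.3,0,0,0],[1,0,0,0.6,0,0,0],[1,0,0,0.8,0,0,0],[1,0,0,0.8,0,0,0],[1,0,0.1,0.6,0,0,0]],
  ],
)

```text
t: 9.63
ee_pos: [605.8, -301.6, 287.7]
orientation: [3.14, -0.002, 0.003]
ft_force: [0.3, -0.3, -1.2]
width: 52.5
grasp_force: 30.0
```

Emit:
servo_tool(
  plan=[
    [[1,0,0.3,0,0,0,0],[1,0,0.5,0,0,0,0],[1,0,0.7,0,0,0,0],[1,0,0.8,0,0,0,0],[1,0,0.8,0,0,0,0]],
  ],
)

```text
t: 10.05
ee_pos: [604.5, -175.3, 283.4]
orientation: [-3.141, 0.002, 0.003]
ft_force: [0.0, 1.0, -1.9]
width: 52.9
grasp_force: 30.0
```

Emit:
servo_tool(
  plan=[
    [[1,0,0.8,0,0,0,0],[1,0,0.8,0,0,0,0],[1,0,0.8,0,0,0,0],[1,0,0.8,0,0,0,0],[1,0,0.5,0,0,0,0]],
  ],
)

```text
t: 10.47
ee_pos: [604.2, -25.7, 283.4]
orientation: [-3.141, -0.001, 0.003]
ft_force: [0.4, -0.4, -2.3]
width: 52.4
grasp_force: 30.0
```

Emit:
servo_tool(
  plan=[
    [[1,0,0.3,0,0,0,0],[1,0,0.1,0,0,0,0],[1,0,0,0,0,0,0],[1,0,0,0,0,0,0]],
  ],
)

```text
t: 10.8
ee_pos: [605.4, -13.5, 284.2]
orientation: [3.141, -0.001, -0.001]
ft_force: [-0.6, -0.3, -1.2]
width: 52.8
grasp_force: 30.0
```

Emit:
servo_tool(
  plan=[
    [[1,0,0.11,-0.4,0,0,0],[1,0,0,-0.7,0,0,0],[1,0,0,-0.7,0,0,0],[1,0,0,-0.5,0,0,0],[1,0,0,-0.2,0,0,0]],
  ],
)

```text
t: 11.22
ee_pos: [603.9, -10.0, 181.3]
orientation: [3.142, -0.004, -0.007]
ft_force: [-0.4, -0.3, -2.7]
width: 52.6
grasp_force: 30.0
```

Emit:
servo_tool(
  plan=[
    [[1,0,0,0,0,0,0],[1,0,0,0,0,0,0]],
  ],
)

```text
t: 11.38
ee_pos: [605.9, -9.4, 184.8]
orientation: [3.142, -0.003, 0.0]
ft_force: [-0.2, 0.1, -1.6]
width: 52.8
grasp_force: 30.0
```

Need about 21 mm more.

Emit:
servo_tool(
  plan=[
    [[1,0,0,-0.25,0,0,0],[1,0,0,-0.15,0,0,0],[1,0,0,-0.05,0,0,0],[1,0,0,0,0,0,0],[1,0,0,0,0,0,0]],
  ],
)

```text
t: 11.8
ee_pos: [605.6, -8.5, 166.7]
orientation: [3.142, -0.001, 0.0]
ft_force: [0.2, 0.4, -1.5]
width: 52.5
grasp_force: 30.0
```

Emit:
servo_tool(
  plan=[
    [[1,0,0,-0.05,0,0,0],[1,0,0,-0.03,0,0,0],[1,0,0,0,0,0,0],[1,0,0,0,0,0,0]],
  ],
)

```text
t: 12.13
ee_pos: [605.8, -8.4, 163.6]
orientation: [-3.142, 0.001, -0.001]
ft_force: [-0.9, -0.1, 1.9]
width: 53.0
grasp_force: 30.0
```

Contact. Release, rise, and go to the small clear bottle (451,-302): delta (-155,-293).

Emit:
servo_tool(
  plan=[
    [[0,0,0,0,0,0,0],[-0.5,0,0,0,0,0,0],[-1,0,0,0,0,0,0],[-1,0,0,0,0,0,0],[-1,0,0,0,0,0,0]],
  ],
)

```text
t: 12.55
ee_pos: [605.4, -8.6, 163.2]
orientation: [3.142, -0.001, -0.0]
ft_force: [-0.1, -0.3, -0.4]
width: 75.9
grasp_force: 0.0
```

Emit:
servo_tool(
  plan=[
    [[-1,0,0,0,0,0,0],[-1,0,0,0.4,0,0,0],[-1,0,0,0.8,0,0,0],[-1,0,0,0.9,0,0,0],[-1,0,0,0.6,0,0,0]],
  ],
)

```text
t: 12.97
ee_pos: [606.1, -8.6, 273.9]
orientation: [3.142, -0.001, 0.003]
ft_force: [0.3, 0.3, 1.1]
width: 87.8
grasp_force: 0.0
```

Emit:
servo_tool(
  plan=[
    [[-1,-0.2,-0.4,0,0,0,0],[-1,-0.45,-0.8,0,0,0,0],[-1,-0.45,-0.85,0,0,0,0],[-1,-0.45,-0.85,0,0,0,0],[-1,-0.45,-0.85,0,0,0,0]],
  ],
)

```text
t: 13.38
ee_pos: [524.5, -159.6, 271.5]
orientation: [3.141, 0.0, 0.0]
ft_force: [0.1, -0.7, 0.3]
width: 88.2
grasp_force: 0.0
```

Emit:
servo_tool(
  plan=[
    [[-1,-0.45,-0.85,0,0,0,0],[-1,-0.45,-0.85,0,0,0,0],[-1,-0.45,-0.85,0,0,0,0],[-1,-0.45,-0.8,0,0,0,0],[-1,0,0,0,0,0,0]],
  ],
)

```text
t: 13.8
ee_pos: [450.9, -296.9, 271.4]
orientation: [3.14, -0.008, -0.001]
ft_force: [-0.1, 0.3, 0.4]
width: 88.1
grasp_force: 0.0
```

```bash
python3 - <<'E'
from wr import *
o=readout.get_obs(); im=save('wrist','w4.png'); print(o['ee_pos'],o['orientation'])
for c,s in blobs(im): print(c.round(1),s)
E
```

```text
[ 450.9352321  -296.88990496  271.43572573] [ 3.14010275e+00 -8.01932520e-03 -5.50595459e-04]
[92.1 68.6] [87 61  9 17 44]
[326.2 195.1] [ 295  163   64   64 3201]
[ 88.  177.1] [ 80 168  17  19 245]
```

```bash
python3 - <<'E'
from wr import *
o=dict(ee_pos=np.array([ 450.935,-296.89,271.436]),orientation=np.array([3.1401,-8.0193e-3,-5.5e-4]))
print(fitcap(np.array((326.2,195.1)),o,(451,-302),(111,87),26.5),fitcap(np.array((88,177.1)),o,(465,-30),(80,67),10))
E
```

```text
(array([ 451.07668954, -301.85593465]), 3378.7587788430974) (array([465.15153212, -29.95204482]), 279.0548386567971)
```

Emit:
servo_tool(
  plan=[
    [[-1,0,0,-0.5,0,0,0],[-1,0,0,-0.7,0,0,0],[-1,0,0,-0.7,0,0,0],[-1,0,0,-0.3,0,0,0],[-1,0,0,0,0,0,0]],
  ],
)

```text
t: 14.27
ee_pos: [452.6, -290.7, 180.7]
orientation: [-3.138, -0.001, 0.007]
ft_force: [-0.2, 0.9, -0.1]
width: 87.8
grasp_force: 0.0
```

Emit:
servo_tool(
  plan=[
    [[-1,0,0,0,0,0,0]],
  ],
)

```text
t: 14.35
ee_pos: [453.9, -291.9, 183.2]
orientation: [-3.141, -0.0, 0.001]
ft_force: [-0.1, 0.6, -0.5]
width: 88.0
grasp_force: 0.0
```

Emit:
servo_tool(
  plan=[
    [[-1,-0.07,-0.25,-0.05,0,0,0],[-1,0,0,-0.3,0,0,0],[-1,0,0,-0.23,0,0,0],[-1,0,0,0,0,0,0],[-1,0,0,0,0,0,0]],
  ],
)

```text
t: 14.77
ee_pos: [450.3, -302.4, 159.5]
orientation: [-3.141, 0.002, 0.002]
ft_force: [0.5, 0.4, -0.3]
width: 87.4
grasp_force: 0.0
```

Emit:
servo_tool(
  plan=[
    [[1,0,0,0,0,0,0],[1,0,0,0,0,0,0],[1,0,0,0,0,0,0],[1,0,0,0,0,0,0],[1,0,0,0,0,0,0]],
  ],
)

```text
t: 15.18
ee_pos: [450.8, -302.5, 160.3]
orientation: [3.141, -0.001, 0.0]
ft_force: [0.3, 0.7, -0.0]
width: 57.9
grasp_force: 0.0
```

Emit:
servo_tool(
  plan=[
    [[1,0,0,0,0,0,0],[1,0,0,0,0,0,0],[1,0,0,0,0,0,0]],
  ],
)

```text
t: 15.43
ee_pos: [450.8, -302.5, 160.2]
orientation: [-3.142, 0.001, -0.0]
ft_force: [-0.4, 1.5, 2.3]
width: 52.6
grasp_force: 30.0
```

Emit:
servo_tool(
  plan=[
    [[1,0,0,0.3,0,0,0],[1,0,0,0.6,0,0,0],[1,0,0,0.8,0,0,0],[1,0,0,0.7,0,0,0],[1,0,0.1,0.5,0,0,0]],
  ],
)

```text
t: 15.85
ee_pos: [451.1, -299.2, 279.2]
orientation: [3.14, -0.001, 0.003]
ft_force: [0.3, 0.5, -2.1]
width: 52.4
grasp_force: 30.0
```

Emit:
servo_tool(
  plan=[
    [[1,0,0.3,0,0,0,0],[1,0,0.5,0,0,0,0],[1,0,0.7,0,0,0,0],[1,0,0.8,0,0,0,0],[1,0,0.8,0,0,0,0]],
  ],
)

```text
t: 16.27
ee_pos: [449.6, -172.8, 275.2]
orientation: [-3.141, 0.003, 0.003]
ft_force: [0.3, 0.2, -2.0]
width: 52.6
grasp_force: 30.0
```

Emit:
servo_tool(
  plan=[
    [[1,0,0.8,0,0,0,0],[1,0,0.8,0,0,0,0],[1,0,0.8,0,0,0,0],[1,0,0.8,0,0,0,0],[1,0,0.8,0,0,0,0]],
  ],
)

```text
t: 16.68
ee_pos: [449.3, -12.6, 275.2]
orientation: [-3.141, 0.001, 0.003]
ft_force: [0.3, 0.5, -2.1]
width: 52.4
grasp_force: 30.0
```

Emit:
servo_tool(
  plan=[
    [[1,0,0.8,0,0,0,0],[1,0,0.8,0,0,0,0],[1,0,0.8,0,0,0,0],[1,0,0.8,0,0,0,0],[1,0,0.6,0,0,0,0]],
  ],
)

```text
t: 17.1
ee_pos: [449.3, 139.8, 275.2]
orientation: [3.142, 0.001, -0.003]
ft_force: [0.3, -0.5, -2.4]
width: 52.8
grasp_force: 30.0
```

Emit:
servo_tool(
  plan=[
    [[1,-0.1,0.5,0,0,0,0],[1,-0.1,0.3,0,0,0,0],[1,-0.1,0,0,0,0,0],[1,0,0,0,0,0,0],[1,0,0,0,0,0,0]],
  ],
)

```text
t: 17.52
ee_pos: [437.8, 169.0, 275.5]
orientation: [3.141, -0.0, -0.002]
ft_force: [1.1, -0.1, -2.0]
width: 52.0
grasp_force: 30.0
```

```bash
python3 - <<'E'
from h import *
o=readout.get_obs(); im=save('wrist','w5.png'); print(o['ee_pos'],o['orientation'])
np.savez('w5.npz',p=o['ee_pos'],r=o['orientation'])
E
```

```text
[437.84015281 168.99232939 275.51892239] [ 3.14088020e+00 -3.11212453e-04 -2.07006993e-03]
```

View pics/w5.png

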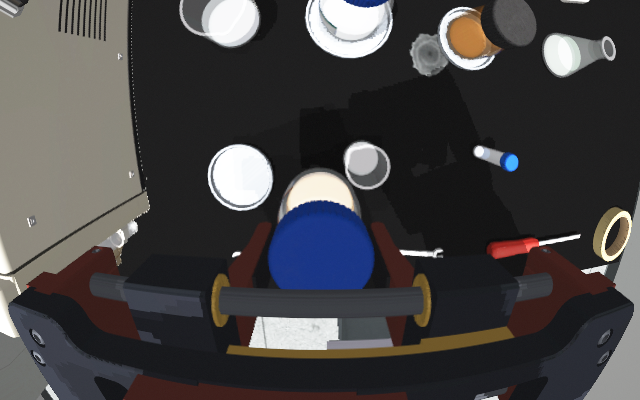

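Dish C at (240.5,177); small beaker rim about (367,165), its floor (361,158); large and brown bottles stand in their dishes.

```bash
python3 - <<'E'
from wr import *
d=np.load('w5.npz'); o=dict(ee_pos=d['p'],orientation=d['r'])
for c,x0,zs,r in(((240.5,177),(432,264),(12,0),40),((367,165),(452,120),(58,),23),((361,158.5),(452,120),(3,),19)):
    x,A=fitcap(np.array(c),o,x0,zs,r);p=np.vstack([proj(ring(*x,z,r),o) for z in zs]); print(x,p.min(0).round(),p.max(0).round())
E
```

```text
[430.3977696  264.84813983] [207. 143.] [274. 211.]
[454.48956593 122.650565  ] [344. 142.] [390. 188.]
[451.80754607 121.65932215] [345. 142.] [377. 175.]
```

Emit:
servo_tool(
  plan=[
    [[1,-0.05,0.3,0,0,0,0],[1,-0.05,0.6,0,0,0,0],[1,-0.05,0.7,0,0,0,0],[1,-0.02,0.5,-0.2,0,0,0],[1,0,0.3,-0.4,0,0,0]],
  ],
)

```text
t: 17.98
ee_pos: [433.3, 267.0, 253.5]
orientation: [-3.139, 0.002, -0.006]
ft_force: [1.8, 0.6, -1.8]
width: 52.3
grasp_force: 30.0
```

Emit:
servo_tool(
  plan=[
    [[1,0,0,-0.5,0,0,0],[1,0,0,-0.5,0,0,0],[1,0,0,-0.4,0,0,0],[1,0,0,-0.1,0,0,0],[1,0,0,0,0,0,0]],
  ],
)

```text
t: 18.4
ee_pos: [431.6, 264.4, 191.0]
orientation: [3.14, -0.003, -0.004]
ft_force: [-0.6, -0.4, -2.7]
width: 52.5
grasp_force: 30.0
```

Emit:
servo_tool(
  plan=[
    [[1,0,0,-0.3,0,0,0],[1,0,0,-0.2,0,0,0],[1,0,0,-0.1,0,0,0],[1,0,0,0,0,0,0],[1,0,0,0,0,0,0]],
  ],
)

```text
t: 18.82
ee_pos: [432.1, 265.4, 168.4]
orientation: [-3.141, 0.001, -0.0]
ft_force: [-0.6, 0.3, -1.8]
width: 52.7
grasp_force: 30.0
```

Emit:
servo_tool(
  plan=[
    [[1,-0.02,-0.02,-0.07,0,0,0],[1,0,0,-0.04,0,0,0],[1,0,0,-0.02,0,0,0],[1,0,0,0,0,0,0]],
  ],
)

```text
t: 19.15
ee_pos: [431.2, 264.7, 163.2]
orientation: [-3.142, 0.001, -0.001]
ft_force: [-1.4, -0.9, 1.3]
width: 52.6
grasp_force: 30.0
```

Emit:
servo_tool(
  plan=[
    [[0,0,0,0,0,0,0],[-0.5,0,0,0,0,0,0],[-1,0,0,0,0,0,0],[-1,0,0,0,0,0,0],[-1,0,0,0,0,0,0]],
  ],
)

```text
t: 19.57
ee_pos: [431.2, 264.8, 162.9]
orientation: [-3.141, 0.001, -0.0]
ft_force: [-0.0, -0.2, -1.2]
width: 75.7
grasp_force: 0.0
```

Emit:
servo_tool(
  plan=[
    [[-1,0,0,0,0,0,0],[-1,0,0,0.4,0,0,0],[-1,0,0,0.8,0,0,0],[-1,0,0,0.8,0,0,0],[-1,0,0,0.4,0,0,0]],
  ],
)

```text
t: 19.98
ee_pos: [432.0, 265.2, 261.9]
orientation: [-3.14, 0.001, -0.005]
ft_force: [0.5, 0.2, 0.5]
width: 88.0
grasp_force: 0.0
```

Emit:
servo_tool(
  plan=[
    [[-1,0.1,-0.4,0,0,0,0],[-1,0.1,-0.7,0,0,0,0],[-1,0.1,-0.9,0,0,0,0],[-1,0.1,-0.9,0,0,0,0],[-1,0.1,-0.9,0,0,0,0]],
  ],
)

```text
t: 20.4
ee_pos: [450.9, 111.4, 259.0]
orientation: [-3.141, -0.001, -0.001]
ft_force: [1.2, 0.6, 0.2]
width: 87.6
grasp_force: 0.0
```

Emit:
servo_tool(
  plan=[
    [[-1,0.1,-0.9,0,0,0,0],[-1,0.1,-0.9,0,0,0,0],[-1,0.1,-0.9,0,0,0,0],[-1,0,-0.6,0,0,0,0],[-1,0,0,0,0,0,0]],
  ],
)

```text
t: 20.82
ee_pos: [463.2, -22.7, 259.0]
orientation: [3.141, -0.007, 0.001]
ft_force: [0.9, 0.6, 0.2]
width: 87.9
grasp_force: 0.0
```

```bash
python3 - <<'E'
from wr import *
o=readout.get_obs(); im=save('wrist','w6.png'); print(o['ee_pos'],o['orientation'])
np.savez('w6.npz',p=o['ee_pos'],r=o['orientation'])
for c,s in blobs(im):
    print(c.round(1),s)
    if s[4]<800: print(fitcap(c,o,(465,-30),(80,67),10))
E
```

```text
[463.24232887 -22.71411959 258.99104129] [ 3.14081782e+00 -6.75249435e-03  7.50065014e-04]
[114.7  25.8] [  82    0   67   57 3148]
[329.3 189.1] [319 178  22  23 399]
(array([464.71654001, -30.63495771]), 462.3289842091035)
[ 63.3 225.8] [  42  201   43   51 1654]
```

View pics/w6.png

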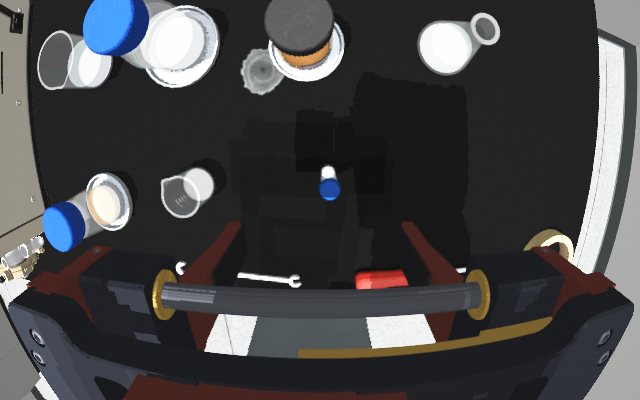

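All three bottles stand in their dishes; the tube cap is at (329,189), beaker near (187,192).

Emit:
servo_tool(
  plan=[
    [[-1,0.04,-0.19,-0.4,0,0,0],[-1,0,0,-0.7,0,0,0],[-1,0,0,-0.6,0,0,0],[-1,0,0,-0.2,0,0,0],[-1,0,0,0,0,0,0]],
  ],
)

```text
t: 21.28
ee_pos: [463.5, -26.0, 181.2]
orientation: [-3.141, -0.0, 0.007]
ft_force: [-0.2, 0.3, -0.2]
width: 88.1
grasp_force: 0.0
```

Emit:
servo_tool(
  plan=[
    [[-1,0,0,0,0,0,0],[-1,0,0,0,0,0,0]],
  ],
)

```text
t: 21.45
ee_pos: [465.4, -26.5, 183.9]
orientation: [3.142, 0.0, 0.002]
ft_force: [0.7, 0.8, 1.0]
width: 87.7
grasp_force: 0.0
```

Emit:
servo_tool(
  plan=[
    [[-1,-0.01,-0.1,-0.2,0,0,0],[-1,0,0,-0.3,0,0,0],[-1,0,0,-0.3,0,0,0],[-1,0,0,-0.12,0,0,0],[-1,0,0,0,0,0,0]],
  ],
)

```text
t: 21.87
ee_pos: [464.0, -31.0, 145.6]
orientation: [-3.142, 0.001, 0.002]
ft_force: [-0.2, 0.7, 0.6]
width: 87.6
grasp_force: 0.0
```

Emit:
servo_tool(
  plan=[
    [[0.2,0,0,0,0,0,0],[0.2,0,0,0,0,0,0],[0.2,0,0,0,0,0,0]],
  ],
)

```text
t: 22.12
ee_pos: [464.7, -31.0, 146.7]
orientation: [3.141, -0.001, 0.002]
ft_force: [-0.5, 0.5, -0.4]
width: 71.7
grasp_force: 0.0
```

Emit:
servo_tool(
  plan=[
    [[0.4,0,0,0,0,0,0],[0.4,0,0,0,0,0,0],[0.4,0,0,0,0,0,0],[0.4,0,0,0,0,0,0],[0.4,0,0,0,0,0,0]],
  ],
)

```text
t: 22.53
ee_pos: [464.3, -30.9, 146.1]
orientation: [3.142, -0.001, 0.0]
ft_force: [-0.2, -0.5, -0.3]
width: 38.3
grasp_force: 0.0
```

Emit:
servo_tool(
  plan=[
    [[0.4,0,0,0,0,0,0],[0.4,0,0,0,0,0,0],[0.4,0,0,0,0,0,0],[0.5,0,0,0,0,0,0],[0.5,0,0,0,0,0,0]],
  ],
)

```text
t: 22.95
ee_pos: [464.3, -30.9, 146.1]
orientation: [3.142, -0.001, -0.0]
ft_force: [0.1, -0.8, 0.4]
width: 22.2
grasp_force: 0.0
```

Emit:
servo_tool(
  plan=[
    [[0.55,0,0,0,0,0,0],[0.6,0,0,0,0,0,0],[1,0,0,0,0,0,0],[1,0,0,0,0,0,0],[1,0,0,0,0,0,0]],
  ],
)

```text
t: 23.37
ee_pos: [464.3, -30.9, 146.1]
orientation: [-3.142, 0.001, 0.0]
ft_force: [0.4, -0.2, -1.1]
width: 17.8
grasp_force: 30.0
```

Emit:
servo_tool(
  plan=[
    [[1,0,0,0.2,0,0,0],[1,0,0,0.5,0,0,0],[1,0,0,0.7,0,0,0],[1,0,0,0.7,0,0,0],[1,0,0,0.4,0,0,0]],
  ],
)

```text
t: 23.78
ee_pos: [465.0, -31.0, 249.1]
orientation: [3.141, -0.001, 0.005]
ft_force: [0.6, 0.3, -0.8]
width: 18.0
grasp_force: 30.0
```

Emit:
servo_tool(
  plan=[
    [[1,0,0.3,0,0,0,0],[1,0,0.5,0,0,0,0],[1,0,0.5,0,0,0,0],[1,0,0.6,0,0,0,0],[1,0,0.6,0,0,0,0]],
  ],
)

```text
t: 24.2
ee_pos: [464.2, 69.8, 246.8]
orientation: [-3.142, 0.002, -0.001]
ft_force: [1.0, 0.4, 0.5]
width: 18.0
grasp_force: 30.0
```

Emit:
servo_tool(
  plan=[
    [[1,-0.1,0.5,0,0,0,0],[1,-0.1,0.4,0,0,0,0],[1,-0.1,0.2,0,0,0,0],[1,0,0,0,0,0,0],[1,0,0,0,0,0,0]],
  ],
)

```text
t: 24.62
ee_pos: [452.1, 113.0, 246.3]
orientation: [3.141, 0.001, 0.0]
ft_force: [0.2, -0.3, -0.1]
width: 18.2
grasp_force: 30.0
```

```bash
python3 - <<'E'
from h import *
o=readout.get_obs(); im=save('wrist','w7.png'); print(o['ee_pos'],o['orientation'],o['width'])
np.savez('w7.npz',p=o['ee_pos'],r=o['orientation'])
a=save('side','s7.png'); b=save('scene','c7.png')
A=cv2.resize(a[100:220,240:380],(490,420),interpolation=cv2.INTER_CUBIC)
# wrist crop + side crop side by side
W=im[80:320,220:420]; W=cv2.resize(W,(300,360)); c=np.zeros((420,790,3),np.uint8); c[:,:490]=A; c[:360,490:]=W
cv2.imwrite('pics/m7.png',c[:,:,::-1])
E
```

```text
[452.13153676 113.01917903 246.3469517 ] [3.14140746e+00 7.94748554e-04 2.98830720e-04] 18.179284697798884
```

View pics/m7.png

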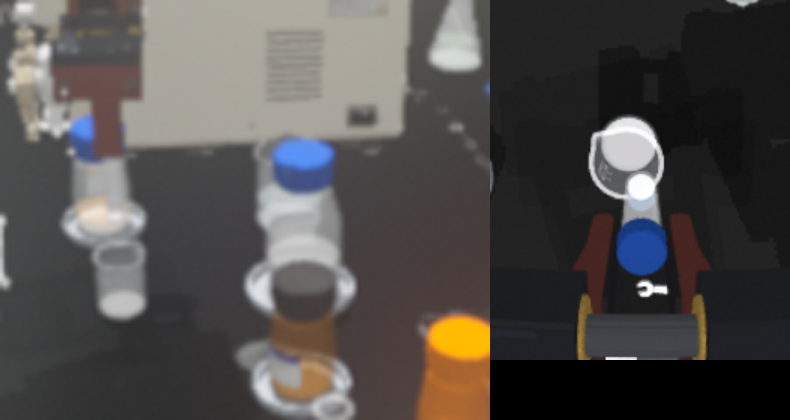

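```bash
python3 - <<'E'
from wr import *
d=np.load('w7.npz'); o=dict(ee_pos=d['p'],orientation=d['r'])
f=lambda p:(np.array(p)[:,0]-220)*1.5+490,
g=lambda p:np.c_[(p[:,0]-220)*1.5+490,(p[:,1]-80)*1.5].round()
x,y,z=o['ee_pos']
print('foot',g(proj([[x,y,z-146]],o)),'captop',g(proj([[x,y,z-66]],o)))
for c in((453,121.5),(451,121.5),(455,121.5)):
    for z,r in((58,23),(3,19)):
        p=g(proj(ring(*c,z,r),o)); print(c,z,p.min(0),p.max(0))
im=cv2.imread('pics/w7.png'); cv2.imwrite('pics/b7.png',cv2.resize(im[140:260,270:370],(600,720))[:600])
E
```

```text
foot [[641. 186.]] captop [[641. 256.]]
(453, 121.5) 58 [589. 125.] [665. 199.]
(453, 121.5) 3 [603. 117.] [656. 168.]
(451, 121.5) 58 [589. 129.] [665. 202.]
(451, 121.5) 3 [603. 120.] [656. 171.]
(455, 121.5) 58 [589. 122.] [665. 196.]
(455, 121.5) 3 [603. 114.] [656. 166.]
```

View pics/b7.png

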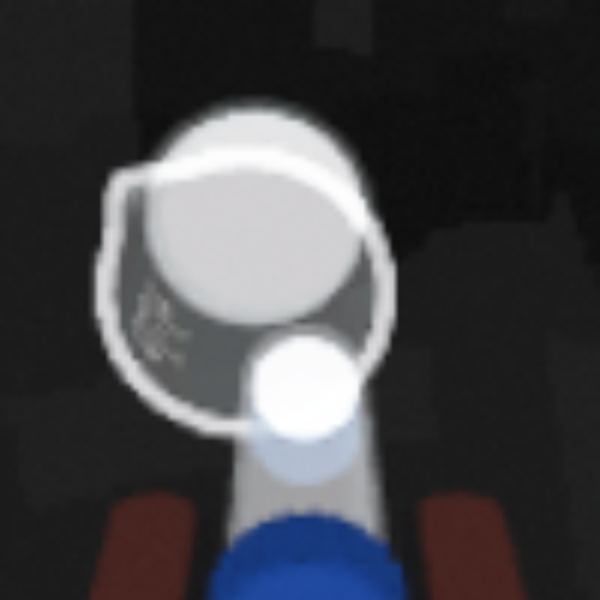

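Tube hangs vertically; beaker rim matches (453,121.5).

Emit:
servo_tool(
  plan=[
    [[1,0.02,0.21,0,0,0,0],[1,0,0,-0.3,0,0,0],[1,0,0,-0.3,0,0,0],[1,0,0,0,0,0,0],[1,0,0,0,0,0,0]],
  ],
)

```text
t: 25.18
ee_pos: [453.0, 121.3, 221.7]
orientation: [3.141, -0.002, -0.002]
ft_force: [0.1, -0.7, -1.2]
width: 18.0
grasp_force: 30.0
```

Emit:
servo_tool(
  plan=[
    [[1,0,0,-0.3,0,0,0],[1,0,0,-0.3,0,0,0],[1,0,0,-0.3,0,0,0],[1,0,0,-0.2,0,0,0],[1,0,0,0,0,0,0]],
  ],
)

```text
t: 25.6
ee_pos: [452.7, 121.3, 177.3]
orientation: [3.141, -0.002, -0.003]
ft_force: [-0.4, -0.1, -0.3]
width: 17.9
grasp_force: 30.0
```

Emit:
servo_tool(
  plan=[
    [[1,0,0,-0.2,0,0,0],[1,0,0,-0.2,0,0,0],[1,0,0,-0.1,0,0,0],[1,0,0,0,0,0,0],[1,0,0,0,0,0,0]],
  ],
)

```text
t: 26.02
ee_pos: [453.0, 121.5, 157.9]
orientation: [3.141, -0.001, -0.001]
ft_force: [0.7, -0.3, 0.7]
width: 17.9
grasp_force: 30.0
```

Emit:
servo_tool(
  plan=[
    [[1,0,0,-0.1,0,0,0],[1,0,0,-0.08,0,0,0],[1,0,0,0,0,0,0],[1,0,0,0,0,0,0]],
  ],
)

```text
t: 26.35
ee_pos: [453.0, 121.4, 150.7]
orientation: [3.141, -0.001, -0.001]
ft_force: [-0.8, -0.5, -0.2]
width: 18.1
grasp_force: 30.0
```

Emit:
servo_tool(
  plan=[
    [[1,0,0,-0.03,0,0,0],[0.4,0,0,0,0,0,0],[0.3,0,0,0,0,0,0],[0,0,0,0,0,0,0],[-0.3,0,0,0,0,0,0]],
  ],
)

```text
t: 26.77
ee_pos: [453.2, 121.5, 149.8]
orientation: [-3.142, 0.001, -0.0]
ft_force: [0.3, -0.4, 0.4]
width: 40.7
grasp_force: 0.0
```

Emit:
servo_tool(
  plan=[
    [[-0.3,0,0,0,0,0,0],[-0.3,0,0,0,0,0,0],[-0.3,0,0,0,0,0,0],[-0.3,0,0,0,0,0,0],[-0.3,0,0,0,0,0,0]],
  ],
)

```text
t: 27.18
ee_pos: [453.1, 121.5, 149.7]
orientation: [3.142, -0.001, -0.0]
ft_force: [-0.7, -0.7, -0.2]
width: 56.9
grasp_force: 0.0
```

Emit:
servo_tool(
  plan=[
    [[-0.3,0,0,0.3,0,0,0],[-0.3,0,0,0.6,0,0,0],[-0.3,0,0,0.8,0,0,0],[-0.3,0,0,0.8,0,0,0],[-0.3,0,0,0.3,0,0,0]],
  ],
)

```text
t: 27.6
ee_pos: [454.5, 121.8, 265.3]
orientation: [-3.14, 0.001, -0.008]
ft_force: [1.2, -0.2, 1.2]
width: 56.8
grasp_force: 0.0
```

Emit:
servo_tool(
  plan=[
    [[-0.3,0,0,0,0,0,0],[-0.3,0,0,0,0,0,0],[-0.3,0,0,0,0,0,0],[-0.3,0,0,0,0,0,0],[-0.3,0,0,0,0,0,0]],
  ],
)

```text
t: 28.02
ee_pos: [452.5, 121.3, 260.3]
orientation: [3.141, -0.001, -0.004]
ft_force: [0.4, -0.3, 0.1]
width: 57.1
grasp_force: 0.0
```

```bash
python3 - <<'E'
from h import *
im=save('wrist','w8.png'); b=save('scene','c8.png')
A=cv2.resize(b[170:330,190:390],(500,400),interpolation=cv2.INTER_CUBIC)
W=cv2.resize(im[110:260,200:320+120],(290,180)); c=np.zeros((400,790,3),np.uint8); c[:,:500]=A; c[:180,500:]=W
cv2.imwrite('pics/m8.png',c[:,:,::-1])
E
```

```text
(no output)
```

View pics/m8.png

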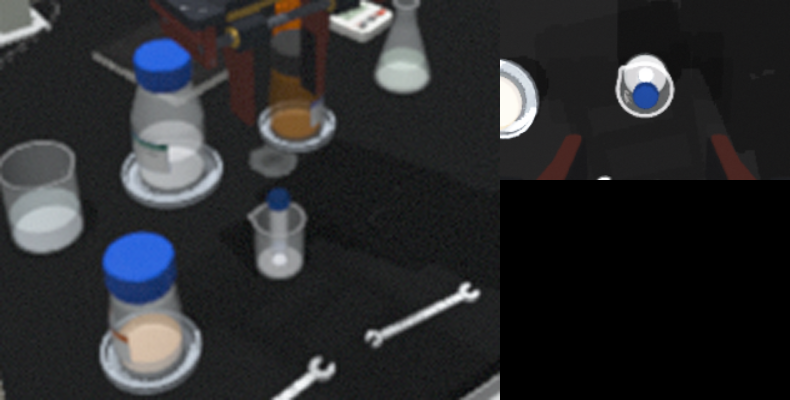

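The tube stands upright in the small beaker at (278,240), and all three bottles stand flat in their dishes: large (165,125), brown (297,105), clear (145,310). The arm is clear of everything, so I'm handing in.

```bash
python3 -c "
from workcell import close_job
print(close_job())"
```

```text
the job is handed in; nothing more can be done
None
```

The job is handed in, with no verdict returned: in the last pictures each bottle stands upright in its own dish, the tube is in the small beaker, and the arm touches nothing, at about 28 s of the 99 s allowed.

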